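# Pin a solder reel into its bench stand with the spindle

## Robot

A 7-joint arm with a two-finger parallel gripper is mounted at the origin on the work surface. World frame = base frame: x ahead of the robot, y to its left, z up, the work surface at z = 0. Lengths are in m, angles in rad, forces in N, time in s.
With the tool pointing down it reaches from about 0.4 to 0.9 m from the base axis. Payload 5.5 kg.
Tool frame: the origin (TCP) lies at the very end of the fingers, on their centre line; the grasp point (between the pads) lies 19 mm behind it; z points along the fingers, y is the line along which they close (so a half turn about z gives the same grasp; the last joint's range is limited). The gripper opens to 85 mm and grips with 20 to 120 N. Pads are 22 mm wide; open, the fingers measure 114 mm over their backs; the gripper's body (76 mm by 85 mm) begins 54 mm behind the grasp point. The pads swing forward as they close: fully open they stand 13 mm farther back than shut.
Start: joints at [1.371, 0.501, -0.427, 1.55, 0.221, 1.138, -0.21], TCP at [0.29, -0.582, 0.231] pointing down, gripper open.
Joint ranges: [-2.88, 2.88], [-0.31, 2.03], [-1.54, 1.56], [0.2, 2.42], [-1.41, 4.55], [0.19, 2.02], [-2.57, 2.57]. Speed limits (rad/s): [2.57, 2.57, 3.14, 3.14, 3.14, 3.14, 3.14].

## Interface

Orientations are given as a unit quaternion [w, x, y, z].
In Python, from workcell import monitor, camera, close_job gives the robot as it stands. The module is installed in compiled form; this text tells all that it offers.
- The arm moves only by the tool arm_command, never from a script. Its argument "moves" is a list of rows, each a list of 7 numbers: the shift along the tool's x, y, z in cm, then the turn, a rotation vector about the tool's x, y, z in degrees, then the closure in counts, from 0 (fully open) to 255 (shut). A call has 1 to 20 rows; each row is the pose to reach, as a shift and turn from the pose commanded when the call began, along the tool's axes at that moment; what a row does not reach only later rows make up. A row lasts 1/8 s, in which the tool goes at most 62.5 mm and 10.7 degrees, less where a joint would pass 70% of its speed; a pose out of reach is approached as far as the arm can. A call with a gripper value outside its range is refused whole. The fingers move at their own pace and stop on an object; the grip force is fixed at half the most. Time passes only in rows, so rows that repeat a pose let the fingers close. It gives the time, the measured TCP pose, the force, the opening and the grip force at its end, in the units of the state.
- monitor.state(): the state, without advancing time (a new reading comes with each control period).
- camera(name): name is "side" or "top"; returns a dict with "pixels" (400x640x3 uint8, red, green, blue), "fx", "fy", "cx", "cy" (pixels), "rvec" (rotation vector, rad) and "tvec" (3), from world to camera coordinates, as OpenCV has them. Camera axes: x right, y down, z forward; pixel columns grow to the right and rows downward; lengths in m; the calibration is good to about 2 mm. A picture is of the moment at which its call begins. There is no depth.
- close_job(): hands the job in; it is judged then, once.
The state is a dict: "t": time; "joints": joint angles; "joint_velocities": joint speeds; "joint_efforts": joint torques, N m; "eef_pos": TCP position; "orientation": TCP orientation; "contact_force": force on the tool from outside, world axes, zero at the start; "moment": the same for the moment, N m; "finger_gap": finger opening in m; "grasp_force": force on a finger pad.
Only numpy, scipy, OpenCV 4.12 (cv2) and the standard library are available. Lean on these libraries where they do the work, as an engineer would, in place of code of your own. Each camera call takes 0.05 s, during which the arm holds its last target. There are 200 camera calls.

## Task

The reel of solder wire is standing loose between the two ears of its stand. Take the spindle from the grooved block and thread it through one ear, the reel's bore and the other ear until its knob is fully home against the ear, then let go; work by feel and never force the rod, because the holes do not quite line up. Leave the other things on the bench where they are.

Things in the scene. Friction and masses are not known exactly. Their poses are not given: they have to be found in the camera images.
- stand: Solder reel stand, fixed: grey base plate 56 x 116 mm on rubber feet, plate top 20 mm above the bench, with two upright bright-steel ears 3 mm thick, 44 mm wide, tops 67 mm above the bench, each on a flat screw foot 3 mm high that reaches out to y = 50 mm. Origin: centre of the underside; y axis: from ear to ear, x: across, z: up.
- stand_axis (a point): Middle of the stand's nominal spindle line, half-way between the ears, 53.6 mm above the bench; axes as the stand's, the line runs along y. The ears' inner faces lie at y = +33 and -33 mm, their outer faces at +36 and -36 mm.
- hole_left (a point): Nominal centre of the round 11.5 mm hole in the ear at the stand's +y end. The ears are screwed down through slots, set by eye: the real hole is at this height but may lie up to 4.5 mm either way along the stand's x, and the measured pose does not show it. The ears are tight and do not shift by hand.
- hole_right (a point): The same for the ear at the stand's -y end: nominal centre of its 11.5 mm hole; the real hole lies up to 4.5 mm either way along the stand's x, independently of the other ear's.
- reel_centre (a point): Centre of the bore of the loose reel, 0.2 to 0.4 kg: black 60 mm flanges, 44 mm wide, straight 13 mm bore along its y axis. It stands on its rim on the base plate, its bore 4.4 mm below the spindle line and up to 1 mm off it in x; the rod has to dip into the bore and lift it. Pushed, it slides easily along y until it meets an ear (about 11 mm).
- spindle_knob (a point): Centre of the knob of the loose spindle (128 mm, 65 g): a round black knob, 18 mm in diameter, 36 mm long, with a bright steel rod, 10 mm in diameter, its tip 110 mm from here, along -y of this frame. The knob's flat face at y = -18 mm is the shoulder that stops against the ear. At the start the rod lies in the block's groove; the knob overhangs its end, 31 mm above the bench.
- spindle_tip (a point): The tip of the spindle's rod, on its axis, 92 mm from the knob's face. Only the last 2.5 mm are chamfered, from 10 to 7 mm in diameter.
- rest: The black grooved assembly block in which the spindle is parked, fixed: 70 x 76 x 34 mm (6 mm steps on both sides, 110 mm wide in all), groove 12 mm wide and 8 mm deep along its y axis. Origin: centre of the underside.
- spare_reel: Bystander: a spare reel of solder lying flat on a flange, 60 mm in diameter, 44 mm high. Origin: centre of the underside.
- iron_holder: Bystander: soldering-iron holder with sponge, about 100 x 75 x 90 mm. Origin: centre of the underside.
- tip_cleaner: Bystander: round black pot of brass wool, 68 mm in diameter, 54 mm high. Origin: centre of the underside.
Things that resemble listed ones, but are neither listed nor needed, are in the scene too. Of the things that look like the part that bears spindle_knob, the middle-sized one is meant.

How it is judged:
On the way:
1. the rod's end is through one ear and inside the reel's bore (((y of spindle_knob in the frame of stand_axis between 0.08 and 0.125 m and y of spindle_tip in the frame of stand_axis between -0.02 and 0.01 m and x of spindle_tip in the frame of stand_axis between -0.014 and 0.014 m and z of spindle_tip in the frame of stand_axis between -0.01 and 0.01 m) or (y of spindle_knob in the frame of stand_axis between -0.125 and -0.08 m and y of spindle_tip in the frame of stand_axis between -0.01 and 0.02 m and x of spindle_tip in the frame of stand_axis between -0.014 and 0.014 m and z of spindle_tip in the frame of stand_axis between -0.01 and 0.01 m)) and distance between reel_centre and stand_axis below 0.018 m), for 0.1 s.
At the end, for the whole second after the job is handed in: The rod passes through both ears and the reel's bore, the knob's face within 4 mm of the ear it entered and the tip standing at least 12 mm out beyond the other ear, with the reel on the rod between the ears; spindle and reel are at rest and released (((y of spindle_knob in the frame of stand_axis between 0.05 and 0.058 m and y of spindle_tip in the frame of stand_axis between -0.066 and -0.048 m and x of spindle_tip in the frame of stand_axis between -0.014 and 0.014 m and z of spindle_tip in the frame of stand_axis between -0.01 and 0.01 m) or (y of spindle_knob in the frame of stand_axis between -0.058 and -0.05 m and y of spindle_tip in the frame of stand_axis between 0.048 and 0.066 m and x of spindle_tip in the frame of stand_axis between -0.014 and 0.014 m and z of spindle_tip in the frame of stand_axis between -0.01 and 0.01 m)) and distance between reel_centre and stand_axis below 0.018 m and linear speed of each of spindle, reel below 0.02 m/s); the robot touches nothing.
It fails at once if the rod was forced against the stand (more than 20 N) (contact force between spindle and stand above 20 N).
It fails at once if the rod was forced against the reel (more than 20 N) (contact force between spindle and reel above 20 N).
It fails at once if a bystander was moved by more than 15 mm (distance of any of spare_reel, iron_holder, tip_cleaner from where it was at the start of the episode above 0.015 m).
It also fails if it takes over 72 s, if anything falls off the work surface, if the arm or the gripper's body presses on something with over 40 N, if the wrist force passes 120 N, or if a joint passes its speed limit or range.

## Working session

There is one attempt and no reset: what is moved stays moved. The work goes in short steps, Python scripts to look and compute and a tool call to move; the robot and the scene stay as the last step left them, time stands still between calls to the robot, and variables do not carry over. Pictures are saved under pics/ and viewed, at most 10 in all, crops included, and the job is handed in when it is done.

Besides the shell and the picture viewer there is one more tool, called after "Emit:" in YAML: its name, and indented under it one key for each argument. arm_command: Moves the arm, as the interface text tells. Its arguments: {"type":"object","properties":{"moves":{"type":"array"}},"required":["moves"]}

```bash
mkdir -p pics; cat > h.py <<'E'
import numpy as np,cv2
from scipy.spatial.transform import Rotation as R
from workcell import monitor,camera,close_job
def save(name,cam,crop=None,s=1):
    c=camera(cam);im=c["pixels"][:,:,::-1]
    if crop: x0,y0,x1,y1=crop; im=im[y0:y1,x0:x1]
    im=cv2.resize(im,None,fx=s,fy=s,interpolation=cv2.INTER_CUBIC)
    cv2.imwrite("pics/"+name,im);return c
def par(c): return cv2.Rodrigues(np.array(c["rvec"],float))[0],np.array(c["tvec"],float).ravel()
def onz(c,u,v,z):
    Rm,t=par(c);d=Rm.T@np.array([(u-c["cx"])/c["fx"],(v-c["cy"])/c["fy"],1]);o=-Rm.T@t
    return o+d*(z-o[2])/d[2]
def proj(c,p):
    Rm,t=par(c);q=Rm@np.array(p,float)+t;return np.array([c["fx"]*q[0]/q[2]+c["cx"],c["fy"]*q[1]/q[2]+c["cy"]])
def calib(cam):
    import pickle,os
    f=cam+".pkl"
    if not os.path.exists(f): c=camera(cam);c.pop("pixels");pickle.dump(c,open(f,"wb"))
    return pickle.load(open(f,"rb"))
E
python3 - <<'E'
from h import *
for n in("top","side"):
    c=save(n+"0.png",n,s=1.25);Rm,t=par(c);print(n,c["fx"],c["cx"],c["cy"],-Rm.T@t,Rm[2])
print(monitor.state())
E
```

```text
top 384.76692567860374 317.19297198552937 202.78518321970702 [3.93446367e-01 6.29099989e-04 1.31098628e+00] [ 0.15461312 -0.0157397  -0.98784971]
side 411.25316777076654 316.78941629062007 201.20294761771225 [0.27976524 0.91820856 0.73353853] [ 0.27957453 -0.77047218 -0.57289676]
{'t': 0.1, 'joints': array([ 1.37122698,  0.50173399, -0.42678668,  1.55135362,  0.22081805,
        1.1382941 , -0.21027194]), 'joint_velocities': array([-0.00066337,  0.00072952, -0.00171014, -0.00309086,  0.00054619,
       -0.00072945,  0.001108  ]), 'joint_efforts': array([-1.10026624e-02, -5.70815742e+01, -5.83884940e+00, -2.81746155e+01,
        1.04395548e-02,  5.55375344e-03,  1.56774092e-05]), 'eef_pos': array([ 0.28984781, -0.58110016,  0.23037043]), 'orientation': array([-8.47777805e-04,  9.73341700e-01,  2.29358195e-01, -1.84053141e-04]), 'contact_force': array([ 0.97647325,  0.08134651, -0.74553862]), 'moment': array([-0.02011756, -0.00321865, -0.07596688]), 'grasp_force': 0.0, 'finger_gap': 0.08542459037907085}
```

View pics/top0.png

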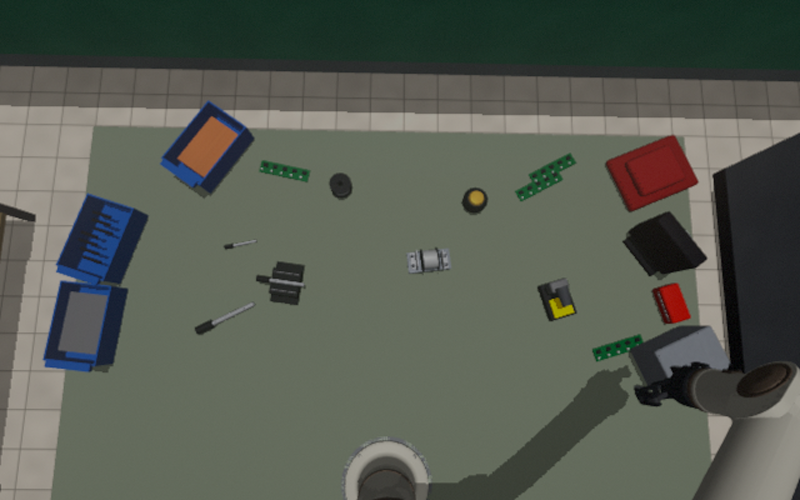

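View pics/side0.png

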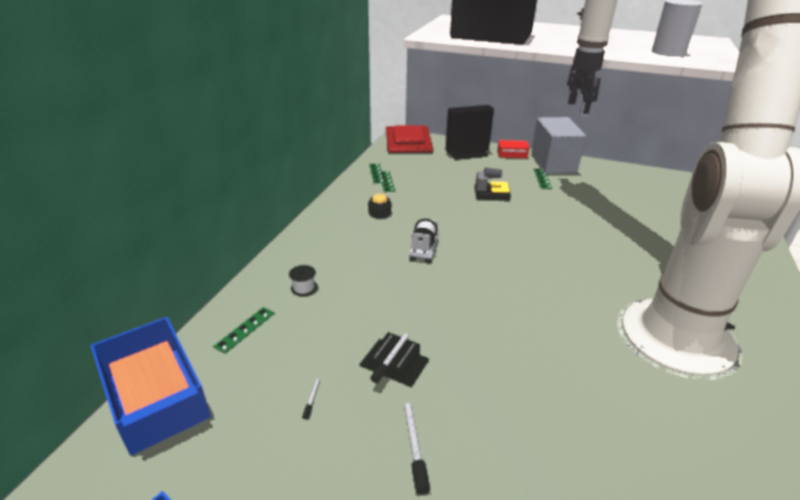

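The top view shows the block with the spindle at about (282,282), its knob to the left at (262,279), and the stand at (430,260). The arm is at the right. Next I'll take enlarged crops.

```bash
python3 - <<'E'
from h import *
def mont(cam,boxes,name,s=8):
    a=np.mean([camera(cam)["pixels"].astype(float) for _ in range(1)],0).astype(np.uint8)[:,:,::-1]
    o=[]
    for (x,y,w,h) in boxes:
        im=cv2.resize(a[y:y+h,x:x+w],None,fx=s,fy=s,interpolation=cv2.INTER_CUBIC)
        for k in range(0,w,10): cv2.putText(im,str(x+k),(k*s,9),0,.35,(0,0,255),1);cv2.line(im,(k*s,10),(k*s,16),(0,0,255),1)
        for k in range(0,h,10): cv2.putText(im,str(y+k),(0,k*s+4),0,.35,(0,255,255),1);cv2.line(im,(22,k*s),(28,k*s),(0,255,255),1)
        o.append(im)
    cv2.imwrite("pics/"+name,np.hstack(o))
mont("top",[(200,200,50,50),(320,183,48,50)],"topc.png")
mont("side",[(280,255,65,65),(315,165,48,65)],"sidec.png",7)
calib("top");calib("side")
E
```

```text
(no output)
```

View pics/topc.png

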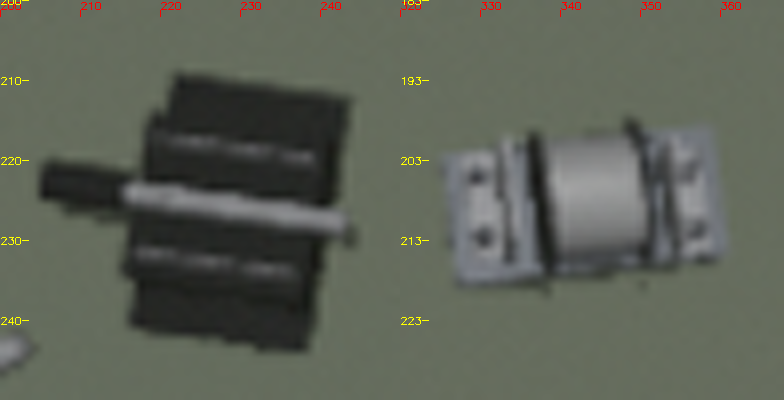

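View pics/sidec.png

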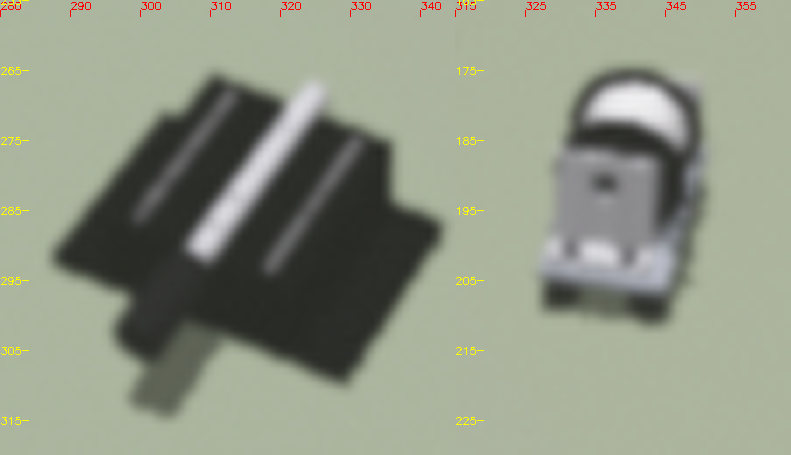

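Top crop: spindle knob end (205,222.5), shoulder (215.4,224.1), tip (243,228), and the stand plate corners are readable. Side crop: the hole in the +y ear is at (336.3,191), so I can see it.

```bash
python3 - <<'E'
from h import *
T=calib("top");S=calib("side")
for n,(u,v) in dict(kend=(205,222.5),sh=(215.4,224.1),tip=(242.9,227.8)).items(): print(n,onz(T,u,v,.031))
for n,(u,v) in dict(sh=(308.6,290.7),tip=(324.9,267.9)).items(): print("side",n,onz(S,u,v,.031))
C=np.array([onz(T,u,v,.020) for u,v in[(325.6,202.4),(359,199),(360.9,215.8),(327.3,218.5)]]);print(C,C.mean(0))
print(np.linalg.norm(C-np.roll(C,1,0),axis=1))
y=(C[0]+C[3]-C[1]-C[2])[:2];x=(C[0]+C[1]-C[2]-C[3])[:2];print("yaw of y axis",np.degrees(np.arctan2(y[1],y[0])),np.degrees(np.arctan2(x[1],x[0])))
print("hole side",onz(S,336.3,191,.0536),'ear top corners', onz(S,315+(563-455)/7,165+150/7,.067),onz(S,315+(656-455)/7,165+157/7,.067))
print('base corners side',onz(S,315+(541-455)/7,165+270/7,.020),onz(S,315+(671-455)/7,165+288/7,.020))
E
```

```text
kend [0.52201411 0.35234369 0.031     ]
sh [0.51715042 0.31765913 0.031     ]
tip [0.50606286 0.22607241 0.031     ]
side sh [0.5162525  0.31300835 0.031     ]
side tip [0.50612441 0.23044392 0.031     ]
[[ 0.59724769 -0.04849671  0.02      ]
 [ 0.61064706 -0.16228952  0.02      ]
 [ 0.55307608 -0.16844895  0.02      ]
 [ 0.54230189 -0.05470582  0.02      ]] [ 0.57581818 -0.10848525  0.02      ]
[0.05529552 0.11457899 0.05789953 0.11425228]
yaw of y axis 96.06439194899346 6.273118078645567
hole side [ 0.57570113 -0.06743825  0.0536    ] ear top corners [ 0.59391338 -0.06512065  0.067     ] [ 0.5552994  -0.07434892  0.067     ]
base corners side [ 0.59424916 -0.04121998  0.02      ] [ 0.53825762 -0.04878837  0.02      ]
```

```bash
cat >> h.py <<'E'
def plan(p,yaw,pitch=0):
    "p: TCP target; yaw: world deg of tool x; pitch: deg turn about tool y after. prints shift cm, turn deg"
    s=monitor.state();q=s["orientation"];R0=R.from_quat(np.r_[q[1:],q[0]])
    y=np.radians(yaw);M=np.c_[[np.cos(y),np.sin(y),0],[np.sin(y),-np.cos(y),0],[0,0,-1]]
    R1=R.from_matrix(M)*R.from_euler("y",pitch,degrees=True)
    print("shift",np.round(R0.inv().apply(np.array(p)-s["eef_pos"])*100,2),"turn",np.round(np.degrees((R0.inv()*R1).as_rotvec()),2),"now",s["eef_pos"].round(4),"tool x yaw",np.degrees(np.arctan2(*R0.as_matrix()[1::-1,0])).round(2),"z",R0.as_matrix()[:,2].round(4))
E
python3 - <<'E'
from h import *
plan([.5201,.338,.15],82.9)
# ear profiles along stand x
c=np.array([.5758,-.1085]);ey=np.array([np.cos(np.radians(96.1)),np.sin(np.radians(96.1))]);ex=np.array([ey[1],-ey[0]])
for cam in("top","side"):
  ims=[camera(cam) for _ in range(4)];a=np.mean([i["pixels"].astype(float).mean(2) for i in ims],0).astype(np.float32);C=ims[0]
  for nm,y,z in(("foot",.043,.023),("foot",-.043,.023),("plate",.054,.02),("plate",-.054,.02),("eartop",.0345,.067),("eartop",-.0345,.067)):
    pr=[]
    for x in range(-36,38,3):
        w=c+ex*x/1000+ey*y;u,v=proj(C,[*w,z]);pr.append(int(cv2.getRectSubPix(a,(1,1),(float(u),float(v)))[0,0]))
    print(cam,nm,y,pr)
E
```

```text
shift [ 61.63 -72.     8.14] turn [-3.000e-02 -2.000e-02 -5.638e+01] now [ 0.2901 -0.5814  0.2309] tool x yaw 26.52 z [-2.e-04  6.e-04 -1.e+00]
top foot 0.043 [101, 97, 90, 89, 119, 124, 129, 137, 122, 102, 104, 125, 151, 151, 150, 147, 142, 122, 101, 114, 143, 142, 114, 103, 101]
top foot -0.043 [101, 101, 95, 83, 91, 124, 130, 87, 95, 113, 138, 149, 149, 147, 136, 104, 97, 106, 127, 134, 126, 117, 114, 104, 101]
top plate 0.054 [101, 101, 96, 94, 114, 125, 124, 124, 122, 122, 120, 124, 127, 127, 124, 121, 119, 118, 118, 121, 125, 122, 112, 101, 101]
top plate -0.054 [101, 100, 101, 100, 103, 111, 117, 117, 116, 116, 116, 116, 116, 117, 116, 115, 114, 115, 114, 114, 113, 113, 111, 105, 101]
top eartop 0.0345 [86, 69, 93, 121, 116, 113, 110, 116, 126, 134, 140, 140, 137, 135, 130, 126, 122, 124, 124, 123, 125, 118, 107, 101, 101]
top eartop -0.0345 [100, 94, 92, 124, 127, 101, 100, 111, 127, 143, 149, 149, 136, 104, 103, 114, 131, 135, 132, 127, 114, 102, 101, 101, 101]
side foot 0.043 [147, 119, 111, 137, 170, 184, 185, 188, 173, 137, 129, 154, 182, 197, 200, 197, 182, 154, 136, 147, 170, 178, 173, 170, 169]
side foot -0.043 [169, 168, 166, 160, 142, 104, 79, 86, 94, 85, 68, 55, 49, 47, 46, 47, 47, 48, 49, 49, 48, 46, 50, 56, 74]
side plate 0.054 [140, 117, 113, 143, 175, 183, 177, 175, 174, 166, 165, 172, 176, 178, 180, 178, 173, 166, 161, 165, 174, 177, 174, 170, 169]
side plate -0.054 [169, 169, 167, 164, 153, 125, 87, 92, 128, 139, 126, 102, 82, 66, 57, 53, 51, 50, 49, 49, 50, 55, 68, 74, 77]
side eartop 0.0345 [146, 124, 96, 66, 52, 51, 62, 82, 99, 104, 98, 91, 90, 97, 104, 105, 104, 98, 92, 96, 119, 150, 167, 169, 169]
side eartop -0.0345 [169, 169, 169, 169, 170, 171, 172, 171, 168, 161, 149, 133, 119, 113, 117, 121, 127, 136, 146, 154, 161, 166, 168, 168, 169]
```

Emit:
arm_command:
  moves:
    - [8,-7,2,0,0,-6,60]
    - [14,-13,2,0,0,-12,60]
    - [20,-19,3,0,0,-18,60]
    - [26,-25,3,0,0,-24,60]
    - [31,-31,4,0,0,-30,60]
    - [36,-37,4,0,0,-36,60]
    - [40,-42,4,0,0,-40,60]
    - [45,-48,5,0,0,-45,60]
    - [49,-54,6,0,0,-50,60]
    - [53,-60,6,0,0,-54,60]
    - [57,-66,7,0,0,-56.4,60]
    - [61.8,-72.1,8.1,0,0,-56.4,60]
    - [61.8,-72.1,8.1,0,0,-56.4,60]
    - [61.8,-72.1,8.1,0,0,-56.4,60]
    - [61.8,-72.1,8.1,0,0,-56.4,60]

```text
t: 2.58
eef_pos: [0.5187, 0.323, 0.152]
orientation: [0.0, 0.75, 0.662, 0.0]
contact_force: [0.3, 0.5, 0.5]
finger_gap: 0.0654
grasp_force: 0.0
```

```bash
python3 - <<'E'
from h import *
plan([.5215,.3394,.012],82.9);print(monitor.state()["finger_gap"],monitor.state()["t"],monitor.state()["joints"].round(2))
# stand picture: rectify plane z=.023 into stand axes
ims=[camera("top") for _ in range(6)];a=np.mean([i["pixels"].astype(float) for i in ims],0).astype(np.uint8)[:,:,::-1];C=ims[0]
c=np.array([.5772,-.1071]);t=np.radians(96.1);ey=np.array([np.cos(t),np.sin(t)]);ex=np.array([ey[1],-ey[0]])
s=5
def rect(im,C,z,xs=(-42,42),ys=(-70,70)):
    X,Y=np.meshgrid(np.arange(ys[1],ys[0],-1/s),np.arange(xs[1],xs[0],-1/s))
    P=np.stack([c[0]+ex[0]*Y/1e3+ey[0]*X/1e3,c[1]+ex[1]*Y/1e3+ey[1]*X/1e3,np.full_like(X,z)],-1).reshape(-1,3)
    uv=cv2.projectPoints(P,np.array(C["rvec"],float),np.array(C["tvec"],float),np.array([[C["fx"],0,C["cx"]],[0,C["fy"],C["cy"]],[0,0,1]]),None)[0].reshape(*X.shape,2).astype(np.float32)
    o=cv2.remap(im,uv[...,0],uv[...,1],cv2.INTER_CUBIC)
    for k in range(-60,61,10): cv2.line(o,(int((ys[1]-k)*s),0),(int((ys[1]-k)*s),8 if k else 20),(0,0,255),1)
    for k in range(-40,41,10): cv2.line(o,(0,int((xs[1]-k)*s)),(8 if k else 30,int((xs[1]-k)*s)),(0,255,255),1)
    return o
cv2.imwrite("pics/rect.png",cv2.resize(rect(a,C,.0215),(700,420)))
E
```

```text
shift [ 1.66  0.07 14.  ] turn [ 0.04  0.01 -0.03] now [0.5187 0.323  0.152 ] tool x yaw 82.87 z [ 7.e-04 -3.e-04 -1.e+00]
0.0654486731035354 2.575 [-0.01  0.62 -0.81  1.71  0.52  1.03 -1.13]
```

View pics/rect.png

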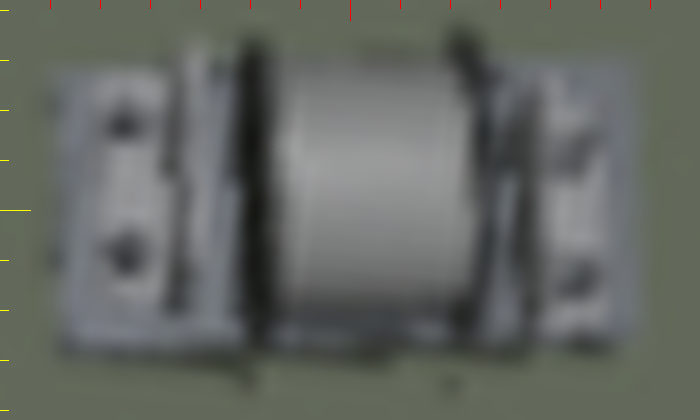

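The rectified view shows the plate spanning columns 60–640, centred as expected. The left screws are at rows 120 and 254, so that ear is shifted by about +3.9 mm. The right screws are at rows 148 and 278, about −2.4 mm. The rod line should therefore run at a world yaw of about 91.8°.

Emit:
arm_command:
  moves:
    - [1.66,0.07,5,0,0,0,60]
    - [1.66,0.07,10,0,0,0,60]
    - [1.66,0.07,13,0,0,0,60]
    - [1.66,0.07,14,0,0,0,60]
    - [1.66,0.07,14,0,0,0,60]
    - [1.66,0.07,14,0,0,0,160]
    - [1.66,0.07,14,0,0,0,255]
    - [1.66,0.07,14,0,0,0,255]
    - [1.66,0.07,14,0,0,0,255]
    - [1.66,0.07,14,0,0,0,255]
    - [1.66,0.07,14,0,0,0,255]

```text
t: 4.25
eef_pos: [0.5214, 0.338, 0.0129]
orientation: [0.0, 0.749, 0.662, 0.001]
contact_force: [0.6, -0.9, 5.5]
finger_gap: 0.0159
grasp_force: 58.6
```

Emit:
arm_command:
  moves:
    - [0,0,-2,0,0,0,255]
    - [0,0,-5,0,0,0,255]
    - [0,0,-8,0,0,0,255]
    - [0,0,-11,0,0,0,255]
    - [0,0,-11,0,0,0,255]

```text
t: 4.88
eef_pos: [0.522, 0.3391, 0.1255]
orientation: [0.0, 0.749, 0.662, 0.002]
contact_force: [1.0, -0.3, -0.4]
finger_gap: 0.0162
grasp_force: 58.5
```

```bash
python3 - <<'E'
from h import *
s=monitor.state();print(s)
# hole left (world) outer, rod yaw; approach: tip 25mm outside outer face
hl=np.array([.5781,-.0723]);t=np.radians(91.8);d=np.array([np.cos(t),np.sin(t)])
plan([*(hl+d*(.0015+.03+.110+.003)),.0346],91.8)
c=camera("side")["pixels"][:,:,::-1];c2=camera("top")["pixels"][:,:,::-1]
cv2.imwrite("pics/grip.png",np.hstack([cv2.resize(c[190:310,270:370],None,fx=4,fy=4,interpolation=cv2.INTER_CUBIC),cv2.resize(c2[160:280,170:270],None,fx=4,fy=4,interpolation=cv2.INTER_CUBIC)]))
E
```

```text
{'t': 4.875, 'joints': array([-0.05633664,  0.66942106, -0.79058813,  1.70557286,  0.55325333,
        0.99832773, -1.17011758]), 'joint_velocities': array([-0.00916279,  0.03947784,  0.03362609,  0.0359919 ,  0.01696602,
       -0.02021422, -0.01301132]), 'joint_efforts': array([  0.35945646, -56.28589153, -13.62458557, -23.24107289,
        -0.09908668,   0.30272249,   0.10989647]), 'eef_pos': array([0.52197245, 0.33914158, 0.12554827]), 'orientation': array([3.46604839e-04, 7.49332680e-01, 6.62188940e-01, 2.49439343e-03]), 'contact_force': array([ 1.01002544, -0.29823708, -0.43548577]), 'moment': array([ 0.05924465,  0.05522412, -0.03810467]), 'grasp_force': 58.48811388015747, 'finger_gap': 0.016198188091532877}
shift [-25.89   8.37   9.04] turn [ 0.23 -0.17 -8.87] now [0.522  0.3391 0.1255] tool x yaw 82.93 z [ 0.0042  0.0028 -1.    ]
```

View pics/grip.png

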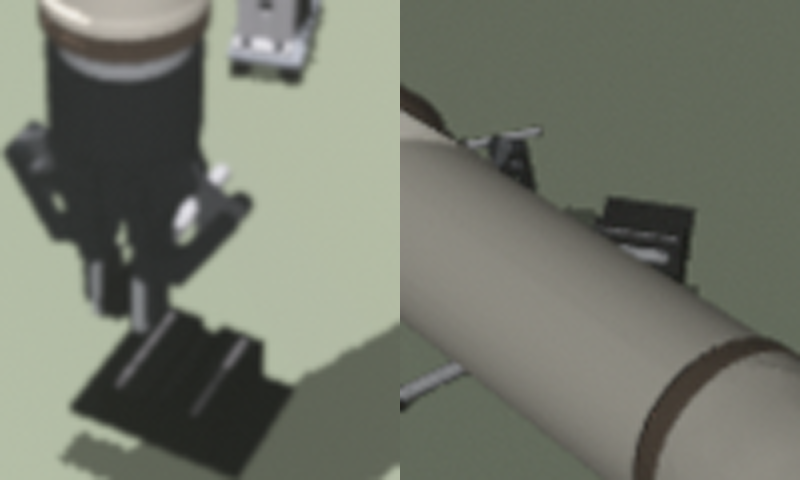

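Left half (side view): the rod is held behind the fingers, its tip near (222,170), and the block is empty. Right half (top view): the rod tip shows past the arm at about (665,257).

```bash
python3 - <<'E'
from h import *
from scipy.optimize import least_squares
T=calib("top");S=calib("side")
m=np.array([325,232.,235.75,223.75])
f=lambda p:np.r_[proj(S,p),proj(T,p)]-m
for z in(.14,.144,.148):print(z,f([.5087,.2330,z]).round(2))
r=least_squares(f,[.5,.23,.14]);print(r.x.round(4),r.fun.round(2))
# hole by side ray vs ear outer plane
hl=np.array([.5781,-.0723,.0536]);print("hole proj",proj(S,hl+[-.0002,.0015,0]),"seen 335.8 190.5")
E
```

```text
0.14 [-0.47  1.4  -1.29 -0.07]
0.144 [-0.43  0.03 -1.55 -0.21]
0.148 [-0.39 -1.34 -1.81 -0.34]
[0.5088 0.229  0.141 ] [ 0.09  0.02 -0.02 -0.12]
hole proj [335.95296464 190.27638887] seen 335.8 190.5
```

```bash
cat >> h.py <<'E'
HL=np.array([.5781,-.0723,.0536])
def go(s,pitch=0,yaw=91.8,H=HL,L=.1105,g=.0181):
    y=np.radians(yaw);M=np.c_[[np.cos(y),np.sin(y),0],[np.sin(y),-np.cos(y),0],[0,0,-1]]@R.from_euler("y",pitch,degrees=True).as_matrix()
    p=H+M[:,0]*(L-s)+M[:,2]*g;plan(p,yaw,pitch)
E
python3 - <<'E'
from h import *
go(-.022,10);go(-.06,10)
E
```

```text
shift [-26.74   8.69   6.37] turn [ 0.79 10.   -8.86] now [0.5206 0.3374 0.1224] tool x yaw 82.92 z [ 2.e-04 -3.e-04 -1.e+00]
shift [-23.05   8.11   5.71] turn [ 0.79 10.   -8.86] now [0.5206 0.3374 0.1224] tool x yaw 82.92 z [ 2.e-04 -3.e-04 -1.e+00]
```

Emit:
arm_command:
  moves:
    - [-5,2,0,0.2,2,-2,255]
    - [-10,4,0,0.3,4,-4,255]
    - [-15,6,1,0.5,6,-6,255]
    - [-19,7.5,3,0.7,8,-8,255]
    - [-23,8.1,5,0.79,10,-8.86,255]
    - [-26,8.58,6.2,0.79,10,-8.86,255]
    - [-26,8.58,6.2,0.79,10,-8.86,255]
    - [-26,8.58,6.2,0.79,10,-8.86,255]
    - [-26,8.58,6.2,0.79,10,-8.86,255]
    - [-26,8.58,6.2,0.79,10,-8.86,255]

```text
t: 6.22
eef_pos: [0.5739, 0.0706, 0.0607]
orientation: [-0.063, 0.692, 0.716, 0.061]
contact_force: [-0.4, 0.5, -0.5]
finger_gap: 0.0159
grasp_force: 58.5
```

```bash
python3 - <<'E'
from h import *
s=monitor.state();print(s["t"],s["contact_force"],np.abs(s["joint_velocities"]).max());go(0,10)
q=s["orientation"];M=R.from_quat(np.r_[q[1:],q[0]]).as_matrix();tip=s["eef_pos"]-M[:,0]*.1095-M[:,2]*.0181
S=calib("side");T=calib("top");print("tip",tip,proj(S,tip),proj(T,tip))
a=[np.mean([camera(n)["pixels"].astype(float) for _ in range(4)],0).astype(np.uint8)[:,:,::-1] for n in("side","top")]
print(monitor.state()["eef_pos"])
o=[]
for im,(x,y,w,h) in zip(a,((300,160,50,70),(300,180,50,70))):
    k=cv2.resize(im[y:y+h,x:x+w],None,fx=8,fy=8,interpolation=cv2.INTER_CUBIC)
    for i in range(0,w,10): cv2.putText(k,str(x+i),(i*8+4,9),0,.35,(0,0,255),1);cv2.line(k,(i*8+4,10),(i*8+4,16),(0,0,255),1)
    for i in range(0,h,10): cv2.putText(k,str(y+i),(0,i*8+8),0,.35,(0,255,255),1)
    o.append(k)
cv2.imwrite("pics/appr.png",np.hstack(o))
E
```

```text
6.225 [-0.37305296  0.46704969 -0.45019053] 0.00462474985460098
shift [-3.16 -0.03  0.02] turn [ 0.01 -0.04  0.14] now [0.5739 0.0706 0.0607] tool x yaw 91.94 z [-0.0054  0.1742 -0.9847]
tip [ 0.57763312 -0.04027612  0.05940941] [332.86724816 193.9789622 ] [323.52320402 206.39268768]
[0.57389288 0.06907503 0.06021294]
```

View pics/appr.png

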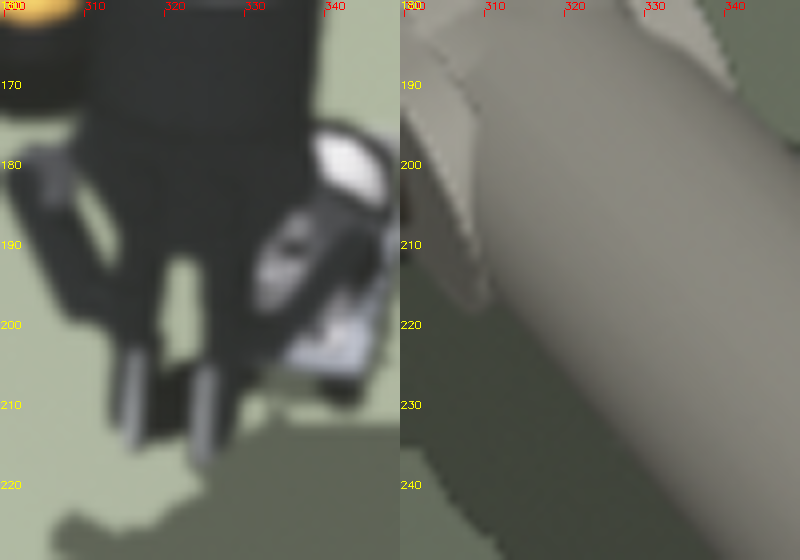

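Side view: the hole is visible at about (336.5,190), and the rod end is next to the finger near (333,194), which matches the prediction. The arm blocks the top view. I'll advance by feel.

Emit:
arm_command:
  moves:
    - [-1,0,0,0,0,0,255]
    - [-1.8,0,0,0,0,0,255]
    - [-2.2,0,0,0,0,0,255]
    - [-2.2,0,0,0,0,0,255]
    - [-2.2,0,0,0,0,0,255]

```text
t: 7.25
eef_pos: [0.5745, 0.0477, 0.0564]
orientation: [-0.063, 0.693, 0.715, 0.061]
contact_force: [-0.3, -0.0, 0.5]
finger_gap: 0.016
grasp_force: 58.5
```

```bash
cat >> h.py <<'E'
def tip(L=.1095,g=.0181):
    s=monitor.state();q=s["orientation"];M=R.from_quat(np.r_[q[1:],q[0]]).as_matrix();t=s["eef_pos"]-M[:,0]*L-M[:,2]*g
    print("t",s["t"],"tip-HL mm",((t-HL)*1e3).round(1),"rod dir",M[:,0].round(3),"F",s["contact_force"].round(2),"M",s["moment"].round(2))
E
python3 - <<'E'
from h import *
tip();go(0,10,L=.1095)
E
```

```text
t 7.25 tip-HL mm [-0.1  9.1  1.6] rod dir [-0.031  0.984  0.174] F [-0.26 -0.02  0.54] M [-0.13  0.    0.04]
shift [-0.92 -0.02  0.  ] turn [-0.01 -0.04  0.01] now [0.5745 0.0477 0.0564] tool x yaw 91.81 z [-0.0057  0.1743 -0.9847]
```

Emit:
arm_command:
  moves:
    - [-0.3,0,0,0,0,0,255]
    - [-0.6,0,0,0,0,0,255]
    - [-0.75,0,0,0,0,0,255]
    - [-0.9,0,0,0,0,0,255]
    - [-0.9,0,0,0,0,0,255]

```text
t: 7.88
eef_pos: [0.5748, 0.0384, 0.0547]
orientation: [-0.063, 0.693, 0.715, 0.061]
contact_force: [-0.7, 0.1, 0.2]
finger_gap: 0.0163
grasp_force: 58.6
```

```bash
python3 - <<'E'
from h import *
tip()
E
```

```text
t 7.875 tip-HL mm [ 0.2 -0.3 -0.1] rod dir [-0.031  0.984  0.174] F [-0.66  0.13  0.18] M [-0.19  0.1   0.02]
```

Emit:
arm_command:
  moves:
    - [-0.1,0,0,0,0,0,255]
    - [-0.2,0,0,0,0,0,255]
    - [-0.3,0,0,0,0,0,255]
    - [-0.3,0,0,0,0,0,255]

```text
t: 8.38
eef_pos: [0.5749, 0.0354, 0.0542]
orientation: [-0.063, 0.693, 0.715, 0.061]
contact_force: [-0.3, -0.5, -0.3]
finger_gap: 0.0159
grasp_force: 58.6
```

Emit:
arm_command:
  moves:
    - [-0.1,0,0,0,0,0,255]
    - [-0.2,0,0,0,0,0,255]
    - [-0.3,0,0,0,0,0,255]
    - [-0.3,0,0,0,0,0,255]

```text
t: 8.88
eef_pos: [0.575, 0.0324, 0.0537]
orientation: [-0.063, 0.693, 0.715, 0.061]
contact_force: [-1.1, -0.1, 0.2]
finger_gap: 0.0159
grasp_force: 58.6
```

Emit:
arm_command:
  moves:
    - [-0.1,0,0,0,0,0,255]
    - [-0.2,0,0,0,0,0,255]
    - [-0.3,0,0,0,0,0,255]
    - [-0.4,0,0,0,0,0,255]
    - [-0.4,0,0,0,0,0,255]

```text
t: 9.5
eef_pos: [0.5751, 0.0288, 0.0531]
orientation: [-0.063, 0.693, 0.715, 0.061]
contact_force: [0.3, 1.0, 0.6]
finger_gap: 0.0164
grasp_force: 58.6
```

Emit:
arm_command:
  moves:
    - [-0.1,0,0,0,0,0,255]
    - [-0.2,0,0,0,0,0,255]
    - [-0.2,0,0,0,0,0,255]

```text
t: 9.88
eef_pos: [0.5752, 0.0263, 0.0526]
orientation: [-0.063, 0.693, 0.715, 0.061]
contact_force: [-1.4, 0.4, -0.3]
finger_gap: 0.0162
grasp_force: 58.6
```

```bash
python3 - <<'E'
from h import *
tip()
E
```

```text
t 9.875 tip-HL mm [  0.5 -12.3  -2.2] rod dir [-0.031  0.984  0.174] F [-1.41  0.35 -0.25] M [-0.06  0.21 -0.05]
```

Emit:
arm_command:
  moves:
    - [-0.1,-0.02,0,0,0,0,255]
    - [-0.2,-0.03,0,0,0,0,255]
    - [-0.3,-0.03,0,0,0,0,255]
    - [-0.3,-0.03,0,0,0,0,255]

```text
t: 10.38
eef_pos: [0.575, 0.0234, 0.0521]
orientation: [-0.063, 0.693, 0.715, 0.061]
contact_force: [-0.5, -0.1, 0.6]
finger_gap: 0.0161
grasp_force: 58.6
```

Emit:
arm_command:
  moves:
    - [-0.1,0,0,0,0,0,255]
    - [-0.2,0,0,0,0,0,255]
    - [-0.3,0,0,0,0,0,255]
    - [-0.4,0,0,0,0,0,255]
    - [-0.4,0,0,0,0,0,255]

```text
t: 11.0
eef_pos: [0.5751, 0.0196, 0.0514]
orientation: [-0.063, 0.693, 0.715, 0.061]
contact_force: [-0.7, 0.1, -0.9]
finger_gap: 0.0163
grasp_force: 58.6
```

```bash
python3 - <<'E'
from h import *
tip()
a=np.mean([camera("side")["pixels"].astype(float) for _ in range(3)],0).astype(np.uint8)[:,:,::-1];b=camera("top")["pixels"][:,:,::-1]
cv2.imwrite("pics/ins.png",np.hstack([cv2.resize(a[160:225,305:355],None,fx=8,fy=8,interpolation=cv2.INTER_CUBIC),cv2.resize(b[175:240,315:365],None,fx=8,fy=8,interpolation=cv2.INTER_CUBIC)]))
E
```

```text
t 11.0 tip-HL mm [  0.5 -19.   -3.4] rod dir [-0.031  0.984  0.174] F [-0.67  0.09 -0.94] M [-0.25  0.16 -0.09]
```

View pics/ins.png

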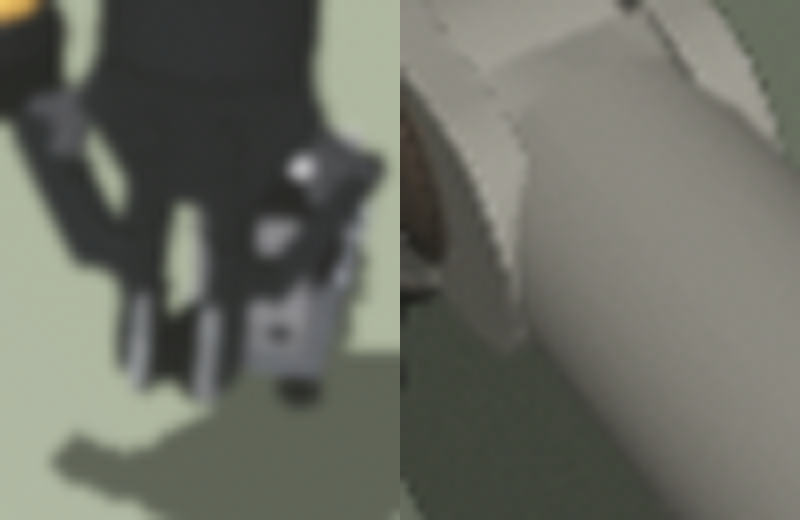

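The side view shows the gripper close to the ear and the rod hidden behind the finger; nothing looks displaced. I'll level gradually, pivoting about the hole.

```bash
python3 - <<'E'
from h import *
for s,p in((.019,10),(.022,8.5),(.025,7),(.028,5),(.031,3),(.034,1.5),(.037,0)):
    print(s,p);go(s,p,L=.1095)
E
```

```text
0.019 10
shift [0.03 0.01 0.  ] turn [-0.01 -0.01 -0.01] now [0.5751 0.0196 0.0515] tool x yaw 91.79 z [-0.0057  0.1737 -0.9848]
0.022 8.5
shift [-0.32  0.01  0.23] turn [-0.01 -1.51 -0.01] now [0.5751 0.0196 0.0515] tool x yaw 91.79 z [-0.0057  0.1737 -0.9848]
0.025 7
shift [-0.68  0.01  0.44] turn [-0.01 -3.01 -0.01] now [0.5751 0.0196 0.0515] tool x yaw 91.79 z [-0.0057  0.1737 -0.9848]
0.028 5
shift [-1.06  0.01  0.7 ] turn [-0.01 -5.01 -0.01] now [0.5751 0.0196 0.0515] tool x yaw 91.79 z [-0.0057  0.1737 -0.9848]
0.031 3
shift [-1.45  0.01  0.94] turn [-0.01 -7.01 -0.01] now [0.5751 0.0196 0.0515] tool x yaw 91.79 z [-0.0057  0.1737 -0.9848]
0.034 1.5
shift [-1.82  0.01  1.1 ] turn [-0.01 -8.51 -0.01] now [0.5751 0.0196 0.0515] tool x yaw 91.79 z [-0.0057  0.1737 -0.9848]
0.037 0
shift [-2.2   0.01  1.23] turn [-1.000e-02 -1.001e+01 -1.000e-02] now [0.5751 0.0196 0.0515] tool x yaw 91.79 z [-0.0057  0.1737 -0.9848]
```

Emit:
arm_command:
  moves:
    - [-0.1,0,0,0,0,0,255]
    - [-0.2,0,0,0,0,0,255]
    - [-0.3,0,0,0,0,0,255]
    - [-0.4,0,0,0,0,0,255]
    - [-0.5,0,0,0,0,0,255]
    - [-0.5,0,0,0,0,0,255]

```text
t: 11.95
eef_pos: [0.5753, 0.0147, 0.0506]
orientation: [-0.063, 0.693, 0.715, 0.061]
contact_force: [-0.7, -0.7, 0.1]
finger_gap: 0.0163
grasp_force: 58.6
```

Emit:
arm_command:
  moves:
    - [-0.1,0,0,0,0,0,255]
    - [-0.2,0,0,0,0,0,255]
    - [-0.3,0,0,0,0,0,255]
    - [-0.3,0,0,0,0,0,255]

```text
t: 12.45
eef_pos: [0.5754, 0.0118, 0.0501]
orientation: [-0.063, 0.693, 0.715, 0.061]
contact_force: [-0.5, -0.2, -0.1]
finger_gap: 0.0164
grasp_force: 58.6
```

```bash
python3 - <<'E'
from h import *
tip()
for s,p in((.027,9),(.030,7),(.032,5),(.034,3),(.036,1.5),(.038,0)):
    print(s,p);go(s,p,L=.1095)
E
```

```text
t 12.45 tip-HL mm [  0.8 -26.9  -4.8] rod dir [-0.031  0.984  0.174] F [-0.51 -0.23 -0.13] M [-0.2   0.19 -0.06]
0.027 9
shift [-0.    0.01  0.14] turn [-0.01 -1.01 -0.01] now [0.5754 0.0118 0.0501] tool x yaw 91.79 z [-0.0057  0.1738 -0.9848]
0.03 7
shift [-0.38  0.01  0.41] turn [-0.01 -3.01 -0.01] now [0.5754 0.0118 0.0501] tool x yaw 91.79 z [-0.0057  0.1738 -0.9848]
0.032 5
shift [-0.66  0.01  0.67] turn [-0.01 -5.01 -0.01] now [0.5754 0.0118 0.0501] tool x yaw 91.79 z [-0.0057  0.1738 -0.9848]
0.034 3
shift [-0.95  0.01  0.91] turn [-0.01 -7.01 -0.01] now [0.5754 0.0118 0.0501] tool x yaw 91.79 z [-0.0057  0.1738 -0.9848]
0.036 1.5
shift [-1.22  0.01  1.07] turn [-0.01 -8.51 -0.01] now [0.5754 0.0118 0.0501] tool x yaw 91.79 z [-0.0057  0.1738 -0.9848]
0.038 0
shift [-1.49  0.01  1.21] turn [-1.000e-02 -1.001e+01 -1.000e-02] now [0.5754 0.0118 0.0501] tool x yaw 91.79 z [-0.0057  0.1738 -0.9848]
```

Emit:
arm_command:
  moves:
    - [0,0.01,0.14,0,-1,0,255]
    - [-0.2,0.01,0.28,0,-2,0,255]
    - [-0.38,0.01,0.41,0,-3,0,255]
    - [-0.52,0.01,0.54,0,-4,0,255]
    - [-0.66,0.01,0.67,0,-5,0,255]
    - [-0.66,0.01,0.67,0,-5,0,255]

```text
t: 13.2
eef_pos: [0.5755, 0.0071, 0.0423]
orientation: [-0.031, 0.695, 0.718, 0.03]
contact_force: [-1.6, 0.9, 0.2]
finger_gap: 0.016
grasp_force: 58.6
```

```bash
python3 - <<'E'
from h import *
tip()
for s,p in((.033,4),(.034,3),(.035,2),(.036,1),(.037,0)):
    print(s,p);go(s,p,L=.1095)
E
```

```text
t 13.2 tip-HL mm [  1.  -31.2  -2.8] rod dir [-0.032  0.996  0.087] F [-1.6   0.92  0.23] M [ 0.08  0.26 -0.04]
0.033 4
shift [-0.2   0.01  0.13] turn [-0.03 -0.99  0.06] now [0.5755 0.0071 0.0423] tool x yaw 91.86 z [-0.0032  0.087  -0.9962]
0.034 3
shift [-0.33  0.01  0.26] turn [-0.03 -1.99  0.06] now [0.5755 0.0071 0.0423] tool x yaw 91.86 z [-0.0032  0.087  -0.9962]
0.035 2
shift [-0.47  0.01  0.38] turn [-0.03 -2.99  0.06] now [0.5755 0.0071 0.0423] tool x yaw 91.86 z [-0.0032  0.087  -0.9962]
0.036 1
shift [-0.61  0.01  0.5 ] turn [-0.02 -3.99  0.06] now [0.5755 0.0071 0.0423] tool x yaw 91.86 z [-0.0032  0.087  -0.9962]
0.037 0
shift [-0.75  0.01  0.62] turn [-0.02 -4.99  0.06] now [0.5755 0.0071 0.0423] tool x yaw 91.86 z [-0.0032  0.087  -0.9962]
```

Emit:
arm_command:
  moves:
    - [-0.2,-0.02,0.13,0,-1,0,255]
    - [-0.33,-0.03,0.26,0,-2,0,255]
    - [-0.47,-0.03,0.38,0,-3,0,255]
    - [-0.61,-0.03,0.5,0,-4,0,255]
    - [-0.75,-0.03,0.62,0,-5,0,255]
    - [-0.75,-0.03,0.62,0,-5,0,255]

```text
t: 13.95
eef_pos: [0.5755, 0.0002, 0.0355]
orientation: [-0.0, 0.696, 0.718, -0.0]
contact_force: [-1.6, 1.1, 0.7]
finger_gap: 0.0158
grasp_force: 58.7
```

```bash
python3 - <<'E'
from h import *
tip()
E
```

```text
t 13.95 tip-HL mm [  0.9 -37.    0. ] rod dir [-0.032  0.999 -0.   ] F [-1.58  1.14  0.74] M [ 0.34  0.27 -0.11]
```

Emit:
arm_command:
  moves:
    - [-0.2,0,0,0,0,0,255]
    - [-0.4,0,0,0,0,0,255]
    - [-0.6,0,0,0,0,0,255]
    - [-0.8,0,0,0,0,0,255]
    - [-1,0,0,0,0,0,255]
    - [-1,0,0,0,0,0,255]

```text
t: 14.7
eef_pos: [0.5759, -0.0109, 0.0355]
orientation: [-0.0, 0.696, 0.718, -0.0]
contact_force: [-1.5, 2.1, 1.0]
finger_gap: 0.0161
grasp_force: 58.8
```

Emit:
arm_command:
  moves:
    - [-0.2,0,0,0,0,0,255]
    - [-0.4,0,0,0,0,0,255]
    - [-0.6,0,0,0,0,0,255]
    - [-0.8,0,0,0,0,0,255]
    - [-1,0,0,0,0,0,255]
    - [-1.2,0,0,0,0,0,255]
    - [-1.2,0,0,0,0,0,255]

```text
t: 15.58
eef_pos: [0.5762, -0.023, 0.0355]
orientation: [-0.0, 0.696, 0.718, -0.0]
contact_force: [-1.7, 1.4, 1.2]
finger_gap: 0.0162
grasp_force: 58.8
```

```bash
python3 - <<'E'
from h import *
tip()
E
```

```text
t 15.575 tip-HL mm [  1.5 -60.1  -0. ] rod dir [-0.031  1.    -0.   ] F [-1.68  1.42  1.18] M [ 0.38  0.42 -0.09]
```

Emit:
arm_command:
  moves:
    - [-0.15,0,0,0,0,0,255]
    - [-0.3,0,0,0,0,0,255]
    - [-0.45,0,0,0,0,0,255]
    - [-0.55,0,0,0,0,0,255]
    - [-0.65,0,0,0,0,0,255]
    - [-0.65,0,0,0,0,0,255]

```text
t: 16.32
eef_pos: [0.5763, -0.0287, 0.0354]
orientation: [-0.0, 0.696, 0.718, 0.0]
contact_force: [-2.0, 3.5, 0.9]
finger_gap: 0.0161
grasp_force: 58.8
```

Emit:
arm_command:
  moves:
    - [-0.1,0,0,0,0,0,255]
    - [-0.1,0,0,0,0,0,255]

```text
t: 16.58
eef_pos: [0.5764, -0.0293, 0.0354]
orientation: [-0.0, 0.696, 0.718, 0.0]
contact_force: [-2.8, 3.2, 1.1]
finger_gap: 0.016
grasp_force: 58.8
```

```bash
python3 - <<'E'
from h import *
tip();tip()
E
```

```text
t 16.575 tip-HL mm [  1.7 -66.4  -0.2] rod dir [-0.032  0.999  0.001] F [-2.77  3.22  1.07] M [ 0.97  0.5  -0.15]
t 16.575 tip-HL mm [  1.7 -66.4  -0.2] rod dir [-0.032  0.999  0.001] F [-2.77  3.22  1.07] M [ 0.97  0.5  -0.15]
```

Emit:
arm_command:
  moves:
    - [0.1,-0.04,-0.09,0,0.8,0,255]
    - [0.1,-0.04,-0.09,0,0.8,0,255]
    - [0,-0.04,-0.09,0,0.8,0,255]
    - [0,-0.04,-0.09,0,0.8,0,255]

```text
t: 17.08
eef_pos: [0.576, -0.0301, 0.0363]
orientation: [-0.005, 0.696, 0.718, 0.005]
contact_force: [-0.6, 2.6, -0.5]
finger_gap: 0.0163
grasp_force: 58.6
```

```bash
python3 - <<'E'
from h import *
tip()
E
```

```text
t 17.075 tip-HL mm [  1.3 -67.5  -0.7] rod dir [-0.031  0.999  0.014] F [-0.63  2.6  -0.47] M [ 0.42  0.28 -0.09]
```

Emit:
arm_command:
  moves:
    - [-0.1,0,0,0,0,0,255]
    - [-0.1,0,0,0,0,0,255]

```text
t: 17.32
eef_pos: [0.5761, -0.0317, 0.0363]
orientation: [-0.005, 0.696, 0.718, 0.005]
contact_force: [-1.2, 0.4, -0.5]
finger_gap: 0.0158
grasp_force: 58.6
```

```bash
python3 - <<'E'
from h import *
tip()
E
```

```text
t 17.325 tip-HL mm [  1.4 -69.1  -0.6] rod dir [-0.031  0.999  0.013] F [-1.16  0.42 -0.49] M [ 0.21  0.29 -0.12]
```

Emit:
arm_command:
  moves:
    - [-0.1,0,0,0,0,0,255]
    - [-0.2,0,0,0,0,0,255]
    - [-0.2,0,0,0,0,0,255]

```text
t: 17.7
eef_pos: [0.5762, -0.0331, 0.0363]
orientation: [-0.005, 0.696, 0.718, 0.005]
contact_force: [-0.8, 1.7, -0.9]
finger_gap: 0.0161
grasp_force: 58.6
```

```bash
python3 - <<'E'
from h import *
tip()
E
```

```text
t 17.7 tip-HL mm [  1.5 -70.4  -0.7] rod dir [-0.031  0.999  0.014] F [-0.78  1.73 -0.87] M [ 0.27  0.23 -0.06]
```

Emit:
arm_command:
  moves:
    - [-0.1,0,0,0,0,0,255]
    - [-0.1,0,0,0,0,0,255]

```text
t: 17.95
eef_pos: [0.5762, -0.0339, 0.0363]
orientation: [-0.005, 0.696, 0.718, 0.005]
contact_force: [-1.4, 2.2, -2.3]
finger_gap: 0.0163
grasp_force: 58.6
```

```bash
python3 - <<'E'
from h import *
tip()
E
```

```text
t 17.95 tip-HL mm [  1.5 -71.3  -0.7] rod dir [-0.031  0.999  0.014] F [-1.36  2.22 -2.27] M [ 0.31  0.3  -0.07]
```

Emit:
arm_command:
  moves:
    - [0,-0.02,0.05,0,-0.5,0,255]
    - [-0.05,-0.02,0.05,0,-0.5,0,255]
    - [-0.1,-0.02,0.05,0,-0.5,0,255]
    - [-0.1,-0.02,0.05,0,-0.5,0,255]

```text
t: 18.45
eef_pos: [0.5761, -0.0346, 0.0359]
orientation: [-0.002, 0.696, 0.718, 0.002]
contact_force: [-1.7, 1.7, -0.7]
finger_gap: 0.0159
grasp_force: 58.6
```

```bash
python3 - <<'E'
from h import *
tip()
E
```

```text
t 18.45 tip-HL mm [  1.4 -71.8  -0.3] rod dir [-0.032  0.999  0.006] F [-1.72  1.73 -0.66] M [ 0.41  0.23 -0.07]
```

Emit:
arm_command:
  moves:
    - [-0.1,0,0,0,0,0,255]
    - [-0.2,0,0,0,0,0,255]
    - [-0.2,0,0,0,0,0,255]

```text
t: 18.82
eef_pos: [0.5762, -0.037, 0.0358]
orientation: [-0.002, 0.696, 0.718, 0.002]
contact_force: [-1.2, 1.7, -0.8]
finger_gap: 0.016
grasp_force: 58.6
```

```bash
python3 - <<'E'
from h import *
tip()
E
```

```text
t 18.825 tip-HL mm [  1.5 -74.3  -0.3] rod dir [-0.031  0.999  0.005] F [-1.16  1.74 -0.83] M [ 0.32  0.21 -0.09]
```

Emit:
arm_command:
  moves:
    - [-0.1,0,0,0,0,0,255]
    - [-0.25,0,0,0,0,0,255]
    - [-0.4,0,0,0,0,0,255]
    - [-0.5,0,0,0,0,0,255]
    - [-0.5,0,0,0,0,0,255]

```text
t: 19.45
eef_pos: [0.5763, -0.0421, 0.0358]
orientation: [-0.002, 0.696, 0.718, 0.002]
contact_force: [-0.5, 1.5, -1.1]
finger_gap: 0.0164
grasp_force: 58.6
```

```bash
python3 - <<'E'
from h import *
tip()
E
```

```text
t 19.45 tip-HL mm [  1.6 -79.4  -0.3] rod dir [-0.031  0.999  0.005] F [-0.5   1.52 -1.08] M [ 0.27  0.19 -0.03]
```

Emit:
arm_command:
  moves:
    - [-0.15,0,0.02,0,-0.2,0,255]
    - [-0.3,0,0.02,0,-0.2,0,255]
    - [-0.45,0,0.02,0,-0.2,0,255]
    - [-0.6,0,0.02,0,-0.2,0,255]
    - [-0.7,0,0.02,0,-0.2,0,255]
    - [-0.7,0,0.02,0,-0.2,0,255]

```text
t: 20.2
eef_pos: [0.5765, -0.0486, 0.0355]
orientation: [-0.001, 0.696, 0.718, 0.001]
contact_force: [-1.6, 2.9, -1.3]
finger_gap: 0.0162
grasp_force: 58.5
```

```bash
python3 - <<'E'
from h import *
tip()
E
```

```text
t 20.2 tip-HL mm [  1.8 -85.8  -0.2] rod dir [-0.031  1.     0.002] F [-1.58  2.92 -1.32] M [ 0.47  0.29 -0.14]
```

Next the last ~5 mm, in small steps.

Emit:
arm_command:
  moves:
    - [-0.1,-0.02,0,0,0,0,255]
    - [-0.2,-0.02,0,0,0,0,255]
    - [-0.2,-0.02,0,0,0,0,255]

```text
t: 20.58
eef_pos: [0.5764, -0.0488, 0.0356]
orientation: [-0.001, 0.695, 0.719, 0.002]
contact_force: [-0.6, 6.0, -1.9]
finger_gap: 0.0162
grasp_force: 58.5
```

Emit:
arm_command:
  moves:
    - [-0.1,0,0,0,0,0,255]
    - [-0.1,0,0,0,0,0,255]

```text
t: 20.82
eef_pos: [0.5764, -0.0489, 0.0356]
orientation: [-0.002, 0.695, 0.719, 0.002]
contact_force: [-1.2, 7.6, -1.9]
finger_gap: 0.0159
grasp_force: 58.5
```

```bash
python3 - <<'E'
from h import *
tip()
E
```

```text
t 20.825 tip-HL mm [  2.  -86.1  -0.5] rod dir [-0.033  0.999  0.005] F [-1.21  7.56 -1.94] M [ 1.55  0.2  -0.09]
```

Emit:
arm_command:
  moves:
    - [0.25,0,0,0,0,0,255]
    - [0.25,0,0,0,0,0,255]
    - [0.25,0,0,0,0,0,200]
    - [0.25,0,0,0,0,0,120]
    - [0.25,0,0,0,0,0,60]
    - [0.25,0,0,0,0,0,60]
    - [0.25,0,0,0,0,0,60]

```text
t: 21.7
eef_pos: [0.5764, -0.0495, 0.0356]
orientation: [-0.001, 0.696, 0.718, 0.001]
contact_force: [-0.2, 0.6, 0.1]
finger_gap: 0.0655
grasp_force: 0.0
```

Emit:
arm_command:
  moves:
    - [0.2,0,-3,0,0,0,60]
    - [0.2,0,-8,0,0,0,60]
    - [5,0,-13,0,0,0,60]
    - [10,0,-18,0,0,0,60]
    - [15,-4,-20,0,0,0,60]
    - [20,-10,-20,0,0,0,60]
    - [25,-14,-20,0,0,0,60]
    - [29,-16,-20,0,0,0,60]
    - [29,-16,-20,0,0,0,60]

```text
t: 22.82
eef_pos: [0.4044, 0.2387, 0.2369]
orientation: [-0.0, 0.693, 0.721, 0.001]
contact_force: [0.9, -0.3, -1.1]
finger_gap: 0.0656
grasp_force: 0.0
```

```bash
python3 - <<'E'
from h import *
tip()
a=np.mean([camera("side")["pixels"].astype(float) for _ in range(3)],0).astype(np.uint8)[:,:,::-1];b=np.mean([camera("top")["pixels"].astype(float) for _ in range(3)],0).astype(np.uint8)[:,:,::-1]
cv2.imwrite("pics/end.png",np.hstack([cv2.resize(a[160:225,305:355],None,fx=8,fy=8,interpolation=cv2.INTER_CUBIC),cv2.resize(b[175:240,315:365],None,fx=8,fy=8,interpolation=cv2.INTER_CUBIC)]))
E
```

```text
t 22.825 tip-HL mm [-169.5  201.6  201.1] rod dir [-0.039  0.999  0.002] F [ 0.89 -0.28 -1.08] M [-0.01 -0.02 -0.01]
```

View pics/end.png

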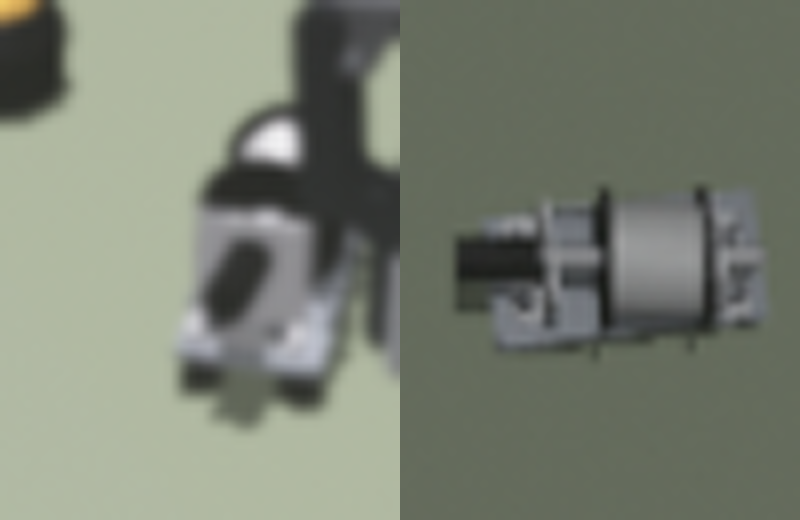

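The spindle runs through both ears. Knob spans columns 457–540 in the right half, up against the ear, and the tip is at about 765. The reel sits on the rod by the far ear. I'll check the numbers.

```bash
python3 - <<'E'
from h import *
T=calib("top");c=np.array([.5772,-.1071]);t=np.radians(96.6);ey=np.array([np.cos(t),np.sin(t)])
for n,u,v in(("knob end",321.6,206.8),("face",332,206.8),("tip",360.1,206.5)): p=onz(T,u,v,.0536);print(n,p,"stand y",(p[:2]-c)@ey*1e3)
s=monitor.state();print(s["t"],s["joint_velocities"].round(3))
E
```

```text
knob end [ 0.57703634 -0.03412328  0.0536    ] stand y 72.51189181941139
face [ 0.57753286 -0.06850445  0.0536    ] stand y 38.301513803834446
tip [ 0.57988034 -0.16157253  0.0536    ] stand y -54.4195962619626
23.125 [ 0.005  0.002 -0.004 -0.001 -0.004 -0.002 -0.004]
```

```bash
python3 -c "
from workcell import close_job;print(close_job())"
```

```text
the job is handed in; nothing more can be done
None
```

I handed the job in at about 23 s: the spindle runs through both ears and the reel and is released. The knob stopped against the ear, with its outer end measured 72.5 mm along the stand's y (72 mm is fully home). The wrist reading near the stop was about 8 N, and I saw no bystander contact, but the hand-in gave no verdict.

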